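# Fold away the three-panel desk screen

### The job

Fold the small blue three-panel desk screen flat to free the desk. First fold the end panel (green peg) all the way flat against the inner face of the middle panel while the middle panel still stands open, then swing those two together all the way flat against the fixed panel, so that the end panel lies between the other two, and let go. Do not push the mouse, the phone or the mug out of place.

Things in the scene. Friction and masses are not known exactly. Their poses are not given: they have to be found in the camera images.
- screen: Fixed part of the desk screen: steel foot 100x160x6 mm and the fixed panel, a blue board 130 mm long (y -65 to +65), 8 mm thick (plane x = 0), upright from 10 to 115 mm above the desk; all 3 panels share this height and thickness. Origin on the desk under the fixed panel's middle; z up; -x: the side, roughly towards the robot, where the other panels stand. It cannot move; its place and yaw vary
- mid_hinge (a point): Point on the vertical axis of the hinge between the fixed panel and the middle panel, at screen x = -11, y = +70 mm, 133 mm above the desk
- mid_panel (a joint): Angle of the middle panel (120 mm long, starts 5 mm off its hinge) to the fixed one, rad. 0 = folded flat: parallel, pointing to screen -y, centre plane 22 mm from the fixed panel's. Grows as it opens, clockwise from above; at 1.57 it points to screen -x. Hard stop at 0. Stiff friction hinge (0.22 N m, about 2 N at its peg); stays where left
- mid_peg (a point): Middle of the orange upright round peg on the middle panel's top edge, near its free end: 14 mm diameter, from 115 to 150 mm above the desk. With the panel folded flat it lies 11 mm towards screen -x and 110 mm towards screen -y from mid_hinge; it turns about mid_hinge with the panel
- end_hinge (a point): Point on the vertical axis of the hinge between the middle panel and the end panel, 133 mm above the desk. With the middle panel folded flat it lies 5.5 mm towards screen -x and 130 mm towards screen -y from mid_hinge; it turns about mid_hinge with the middle panel
- end_panel (a joint): Angle of the end panel (100 mm long, starts 5 mm off its hinge) to the middle one, rad. 0 = flat on the middle panel's inner face, free end towards mid_hinge. Grows as it opens, clockwise from above. Hard stop at 0. Light friction hinge (0.06 N m); stays where left. The fixed panel stops it: once the middle panel is shut, it can no longer be folded in
- end_peg (a point): Middle of the green upright round peg on the end panel's top edge, near its free end: 14 mm diameter, from 115 to 150 mm above the desk. With both panels folded flat it lies 5.5 mm towards screen +x and 88 mm towards screen +y from end_hinge; it turns about end_hinge with the end panel
- mouse: Black wireless mouse lying loose left of the screen, 124 x 76 x 48 mm, origin at the centre of its underside; a bystander
- phone: Black phone lying loose left of the screen, 147 x 72 x 8 mm, origin at the centre of its underside; a bystander
- mug: White mug standing loose right of the screen, 92 x 127 x 95 mm with its handle, origin at the centre of its underside; a bystander

How it is judged:
On the way, in this order (a step that is already met when the one before it is completed fails the run):
1. the end panel is folded flat onto the middle panel (within 0.1 rad) while the middle panel is still open by more than 0.6 rad (value of joint end_panel below 0.1 rad and value of joint mid_panel above 0.6 rad), for 0.2 s.
2. the middle panel, with the end panel flat on it, is folded flat against the fixed panel (both within 0.1 rad) (value of joint each of end_panel, mid_panel below 0.1 rad), for 0.2 s.
At the end, for the whole second after the job is handed in: Both the middle and the end panel are folded flat, each hinge within 0.1 rad of its closed stop, and at rest (all of step 2 and velocity of joint mid_panel between -0.05 and 0.05 rad/s and velocity of joint end_panel between -0.05 and 0.05 rad/s); the robot touches nothing.
It fails at once if the mouse is pushed more than 30 mm or tipped by more than 0.4 rad (distance of mouse from where it was at the start of the episode above 0.03 m or angle between mouse's own z axis and vertical above 0.4 rad).
It fails at once if the phone is pushed more than 30 mm or tipped by more than 0.4 rad (distance of phone from where it was at the start of the episode above 0.03 m or angle between phone's own z axis and vertical above 0.4 rad).
It fails at once if the mug is pushed more than 30 mm or tipped by more than 0.4 rad (distance of mug from where it was at the start of the episode above 0.03 m or angle between mug's own z axis and vertical above 0.4 rad).
It also fails if it takes over 64 s, if anything falls off the work surface, if the arm or the gripper's body presses on something with over 40 N, if the wrist force passes 120 N, or if a joint passes its speed limit or range.

### The arm

A 7-joint arm with a two-finger parallel gripper is mounted at the origin on a cart in front of the work surface, level with it; the furniture and walls round the work are solid. World frame = base frame: x ahead of the robot, y to its left, z up, the work surface at z = 0. Lengths are in m, angles in rad, forces in N, time in s.
With the tool pointing down it reaches from about 0.425 to 0.95 m from the base axis. Payload 4.7 kg.
Tool frame: the origin (TCP) lies midway between the tips of the shut fingers; the grasp point (between the pads) lies 19 mm behind it; x points along the fingers, y is the direction in which the jaws open and shut, and the axes are right-handed (so a half turn about x gives the same grasp; the last joint's range is limited). The gripper opens to 85 mm and grips with 20 to 120 N. Pads are 22 mm wide; open, the fingers measure 114 mm over their backs; the gripper's body (76 mm by 85 mm) begins 54 mm behind the grasp point. The pads swing forward as they close: fully open they stand 13 mm farther back than shut.
Start: joints at [-1.357, 0.469, -0.049, 1.532, 0.024, 1.141, -0.082], TCP at [0.162, 0.655, 0.231] pointing down, gripper open.
Joint ranges: [-2.59, 2.59], [-0.33, 1.99], [-1.39, 1.29], [0.1, 2.45], [-1.04, 4.18], [0.21, 1.99], [-2.66, 2.66]. Speed limits (rad/s): [2.57, 2.57, 3.14, 3.14, 3.14, 3.14, 3.14].

### API

Orientations are given as a rotation vector (axis times angle).
In Python, from rig import arm gives the robot as it stands.
- The arm moves only by the tool drive_tool, never from a script. Its argument "increments" is a list of rows, each an object with "gripper": the closure, from 0 (fully open) to 1 (shut); "dp": the shift along the tool's x, y, z in cm, a list of three; "spin": the turn about the tool's x in rad. A call has 1 to 10 rows; each row is the pose to reach, as a shift and turn from the pose commanded when the call began, along the tool's axes at that moment; what a row does not reach only later rows make up. A row lasts 1/12 s, in which the tool goes at most 41.7 mm and 7.16 degrees, less where a joint would pass 70% of its speed; a pose out of reach is approached as far as the arm can. A call with a gripper value outside its range is refused whole. The fingers move at their own pace and stop on an object; "force" is the grip in N (left out, the last holds). Time passes only in rows, so rows that repeat a pose let the fingers close. It gives the time, the measured TCP pose, the force and the opening at its end, in the units of the state.
- arm.read_state(): the state, without advancing time (a new reading comes with each control period).
- arm.grab_frame(name): name is "scene" or "top"; returns a dict with "img" (420x560x3 uint8, blue, green, red), "fx", "fy", "cx", "cy" (pixels), "D" ([k1, k2, p1, p2, k3] as OpenCV has them; the pictures are not rectified), "R" (3x3) and "t" (3): a world point X has camera coordinates R X + t. Camera axes: x right, y down, z forward; pixel columns grow to the right and rows downward; lengths in m; the calibration is good to about 2 mm. A picture is of the moment at which its call begins. There is no depth.
- arm.finish_job(): hands the job in, once; it reports no verdict.
Trained networks look in the newest picture that a camera, given by its name, has taken for a name from the list of things; names that differ only in an ending like _2 or _b are one class to them, and where a whole thing is asked for, a point or a joint stands for the part that bears it (a point fixed in the world has none). Each returns a list of dicts, best first, with "conf" (0 to 1); they miss things now and then, are a little off and sometimes report something else, mostly with a low value. They report only what shows in the picture. A call takes as long as a camera call.
- arm.spot_in(label, camera): "bbox" ([left, top, right, bottom] in pixels, round what is visible of it).
- arm.spot_point(label, camera): "xy" ([column, row] in pixels: a listed point, or the origin of a listed thing).
The state is a dict: "time_s": time; "joints": joint angles; "qd": joint speeds; "tau": joint torques, N m; "eef_pos": TCP position; "orientation": TCP orientation; "ft_force": force on the tool from outside, world axes, zero at the start; "wrist_torque": the same for the moment, N m; "gripper_width": finger opening in m.
Only numpy, scipy, OpenCV 4.12 (cv2) and the standard library are available. Lean on these libraries where they do the work, as an engineer would, in place of code of your own. Each camera call takes 0.05 s, during which the arm holds its last target. There are 200 camera calls.

## Working session

There is one attempt and no reset: what is moved stays moved. The work goes in short steps, Python scripts to look and compute and a tool call to move; the robot and the scene stay as the last step left them, time stands still between calls to the robot, and variables do not carry over. Pictures are saved under pics/ and viewed, on a budget of 10 in all, crops included, one or two more only if the job needs it, and the job is handed in when it is done.

Besides the shell and the picture viewer there is one more tool, called after "Call:" as a command line: name --argument value ..., lists and objects as JSON in quotes. drive_tool: Moves the arm, as the interface text tells. Its arguments: {"type":"object","properties":{"increments":{"type":"array"},"force":{"type":"number"}},"required":["increments"]}

```bash
mkdir -p pics
cat > h.py <<'E'
from rig import arm
import numpy as np, cv2
from scipy.spatial.transform import Rotation as Ro
L=['screen','mid_hinge','mid_peg','end_hinge','end_peg','mouse','phone','mug']
def K(f): return np.array([[f['fx'],0,f['cx']],[0,f['fy'],f['cy']],[0,0,1.]])
def und(f,xy): return cv2.undistortPoints(np.array([[xy]],float),K(f),np.array(f['D'])).ravel()
def tri(fs,xys):
    A=[];b=[]
    for f,p in zip(fs,xys):
        u=und(f,p);R=np.array(f['R']);t=np.array(f['t'])
        for i in (0,1): A.append(R[i]-u[i]*R[2]);b.append(u[i]*t[2]-t[i])
    return np.linalg.lstsq(np.array(A),np.array(b),rcond=None)[0]
def atz(f,xy,z):
    u=und(f,xy);R=np.array(f['R']);c=-R.T@np.array(f['t']);d=R.T@np.array([u[0],u[1],1]);return c+d*(z-c[2])/d[2]
E
python3 - <<'E'
from h import *
s=arm.read_state();print({k:np.round(s[k],3).tolist() for k in s})
print(Ro.from_rotvec(s['orientation']).as_matrix().round(3))
fs={}
for c in ('scene','top'):
    f=arm.grab_frame(c);fs[c]=f;cv2.imwrite(f'pics/{c}0.png',f['img']);print(c,(-np.array(f['R']).T@np.array(f['t'])).round(3))
Z=dict(mid_hinge=.133,mid_peg=.1325,end_hinge=.133,end_peg=.1325)
for l in L:
    ps=[arm.spot_point(l,c)[:2] for c in fs]
    for c,p in zip(fs,ps): print(l,c,[(np.round(q['xy'],1).tolist(),round(q['conf'],2),atz(fs[c],q['xy'],Z.get(l,0)).round(3).tolist()) for q in p])
    if all(ps): print('   tri',tri(list(fs.values()),[p[0]['xy'] for p in ps]).round(4))
E
```

```text
{'time_s': 0.0, 'joints': [-1.357, 0.469, -0.049, 1.534, 0.024, 1.141, -0.082], 'qd': [0.0, 0.001, 0.001, 0.0, -0.002, -0.002, 0.0], 'tau': [-0.001, -51.03, -0.047, -23.771, 0.011, 0.007, 0.0], 'eef_pos': [0.162, 0.655, 0.23], 'orientation': [0.189, 1.563, -0.192], 'ft_force': [0.053, -0.159, 0.775], 'wrist_torque': [0.001, -0.046, -0.04], 'gripper_width': 0.085}
[[-0.     0.24   0.971]
 [-0.002  0.971 -0.24 ]
 [-1.    -0.002  0.   ]]
scene [ 0.391 -0.565  1.082]
top [ 0.322 -0.056  1.451]
screen scene [([310.7, 224.5], 0.8, [0.629, -0.068, 0.0])]
screen top [([276.0, 185.3], 0.73, [0.628, -0.077, 0.0])]
   tri [ 0.6245 -0.0768  0.0181]
mid_hinge scene [([295.7, 185.3], 0.88, [0.595, -0.002, 0.133])]
mid_hinge top [([249.0, 185.9], 0.79, [0.596, -0.006, 0.133])]
   tri [ 0.5938 -0.0061  0.1407]
mid_peg scene [([254.8, 203.7], 0.63, [0.471, -0.03, 0.133])]
mid_peg top [([256.3, 229.2], 0.73, [0.485, -0.028, 0.133])]
   tri [ 0.4779 -0.0286  0.131 ]
end_hinge scene [([256.1, 206.7], 0.67, [0.472, -0.041, 0.133])]
end_hinge top [([259.6, 234.9], 0.91, [0.471, -0.037, 0.133])]
   tri [ 0.472  -0.0367  0.1256]
end_peg scene [([273.1, 233.3], 0.93, [0.497, -0.129, 0.133])]
end_peg top [([297.5, 224.1], 0.68, [0.501, -0.132, 0.133]), ([246.9, 184.2], 0.31, [0.601, -0.0, 0.133])]
   tri [ 0.4981 -0.132   0.139 ]
mouse scene [([230.3, 155.0], 0.86, [0.444, 0.247, 0.0])]
mouse top [([155.2, 245.8], 0.58, [0.446, 0.256, 0.0])]
   tri [ 0.4464  0.2602 -0.018 ]
phone scene [([279.4, 147.9], 0.85, [0.611, 0.234, 0.0])]
phone top [([165.8, 192.3], 0.6, [0.599, 0.235, 0.0])]
   tri [ 0.6054  0.2358 -0.003 ]
mug scene [([346.4, 312.8], 0.86, [0.646, -0.35, 0.0])]
mug top [([369.9, 182.5], 0.89, [0.644, -0.345, 0.0])]
   tri [ 0.6477 -0.3478 -0.0122]
```

Run:
```python
import cv2,numpy as np
a=cv2.imread('pics/scene0.png')[100:350,180:400];b=cv2.imread('pics/top0.png')[110:300,120:400]
a=cv2.resize(a,None,fx=2.3,fy=2.3,interpolation=2);b=cv2.resize(b,None,fx=1.45,fy=1.45)
c=np.zeros((600,800,3),np.uint8)
b=cv2.resize(cv2.imread('pics/top0.png')[150:290,220:340],(0,0),fx=2.4,fy=2.4,interpolation=2)
c[:a.shape[0],:a.shape[1]]=a;c[:b.shape[0],510:510+b.shape[1]]=b
cv2.imwrite('pics/c0.png',c)
```

```text
(no output)
```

View pics/c0.png

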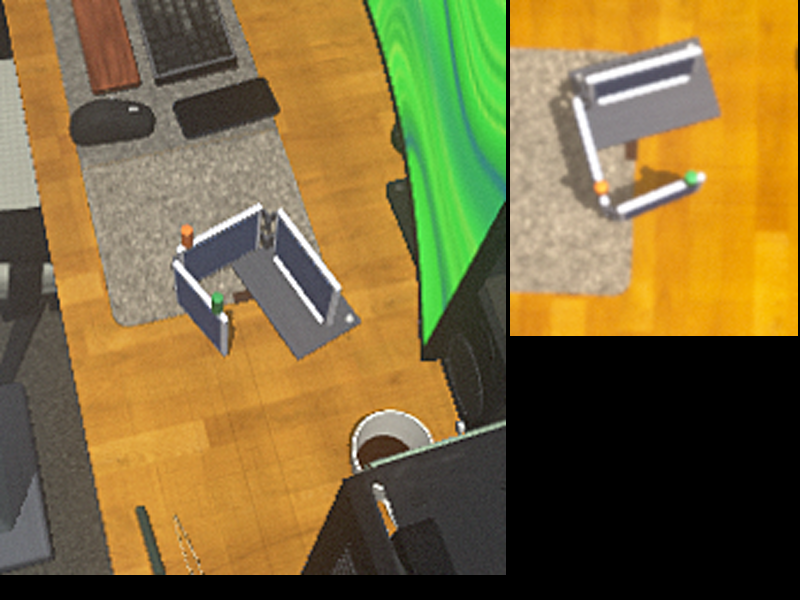

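```bash
cat >> h.py <<'E'
from scipy.optimize import least_squares
def rot(a): return np.array([[np.cos(a),-np.sin(a)],[np.sin(a),np.cos(a)]])
def pts(p):
    x,y,w,m,e=p; S=rot(w); o=np.array([x,y])
    mh=np.array([-.011,.07]); eh=mh+rot(-m)@[-.0055,-.13]; mp=mh+rot(-m)@[-.011,-.11]; ep=eh+rot(-m-e)@[.0055,.088]
    W=lambda v,z: np.r_[o+S@v,z]
    return dict(screen=W(np.zeros(2),0),mid_hinge=W(mh,.133),end_hinge=W(eh,.133),mid_peg=W(mp,.1325),end_peg=W(ep,.1325))
def fit(p0=(.628,-.074,.27,1.56,1.55),fixed=None):
    obs=[]
    for c in ('scene','top'):
        f=arm.grab_frame(c)
        for l in ('screen','mid_hinge','end_hinge','mid_peg','end_peg'):
            q=arm.spot_point(l,c)
            if q and q[0]['conf']>.4: obs.append((f,l,q[0]['xy'],c))
    def res(p):
        if fixed is not None: p=np.r_[fixed,p]
        P=pts(p);r=[]
        for f,l,xy,c in obs:
            u=cv2.projectPoints(P[l].reshape(1,1,3),cv2.Rodrigues(np.array(f['R']))[0],np.array(f['t'],float),K(f),np.array(f['D']))[0].ravel()
            r.append(u-xy)
        return np.concatenate(r)
    s=least_squares(res,p0 if fixed is None else p0[3:],loss='soft_l1')
    for o,r in zip(obs,res(s.x).reshape(-1,2)): print(o[3],o[1],r.round(1))
    p=s.x if fixed is None else np.r_[fixed,s.x]
    print('pose',p.round(4).tolist())
    for k,v in pts(p).items(): print(k,v.round(4))
    return p
def plan(rows,s=None):
    """rows of world x,y,z,yaw(tool z direction, deg; None keep)"""
    s=s or arm.read_state();R=Ro.from_rotvec(s['orientation']).as_matrix();y0=np.degrees(np.arctan2(R[1,2],R[0,2]))
    print('at',np.round(s['eef_pos'],4),'yaw',y0.round(1),'F',np.round(s['ft_force'],1),'t',s['time_s'])
    for r in rows:
        d=R.T@(np.array(r[:3])-s['eef_pos'])*100
        print(d.round(2).tolist(),0 if r[3] is None else round(-np.radians((r[3]-y0+180)%360-180),3))
E
python3 - <<'E'
from h import *
p=fit();P=pts(p)
eh,ep=P['end_hinge'],P['end_peg']
a=np.arctan2(*(ep-eh)[1::-1]);n=np.array([-np.sin(a),np.cos(a)])
b=ep[:2]-n*.035;y=np.degrees(a)+90;print(b,y)
plan([(.42,.35,.23,y),(*b,.23,y),(*b,.122,y)])
E
```

```text
scene screen [1.3 0.2]
scene mid_hinge [0.5 1.4]
scene end_hinge [-0.8  0.7]
scene mid_peg [4.  0.9]
scene end_peg [-4.1 -2.2]
top screen [-4.2  2.2]
top mid_hinge [-0.1  0.5]
top end_hinge [ 0.7 -0.4]
top mid_peg [-1.9 -0.2]
top end_peg [ 0.2 -0.5]
pose [0.6243, -0.0737, 0.2374, 1.5042, 1.5293]
screen [ 0.6243 -0.0737  0.    ]
mid_hinge [ 0.5971 -0.0083  0.133 ]
end_hinge [ 0.4714 -0.0419  0.133 ]
mid_peg [ 0.4889 -0.0307  0.1325]
end_peg [ 0.4961 -0.1266  0.1325]
[ 0.46244799 -0.13636558] 16.21421141967575
at [0.1622 0.6552 0.2313] yaw -13.9 F [-1.2  0.   0.1] t 1.5
[0.13, -23.43, 32.36] -0.526
[0.13, -69.62, 48.17] -0.526
[10.93, -69.62, 48.17] -0.526
```

Call:
drive_tool --increments '[{"gripper": 1,"dp": [0,-5,7],"spin": 0},{"gripper": 1,"dp": [0,-12,16],"spin": 0},{"gripper": 1,"dp": [0,-23.4,32.4],"spin": 0},{"gripper": 1,"dp": [0,-23.4,32.4],"spin": 0},{"gripper": 1,"dp": [0,-23.4,32.4],"spin": 0},{"gripper": 1,"dp": [0,-23.4,32.4],"spin": 0},{"gripper": 1,"dp": [0,-23.4,32.4],"spin": 0},{"gripper": 1,"dp": [0,-23.4,32.4],"spin": 0},{"gripper": 1,"dp": [0,-23.4,32.4],"spin": 0},{"gripper": 1,"dp": [0,-23.4,32.4],"spin": 0}]'

```text
time_s: 2.33
eef_pos: [0.4238, 0.3456, 0.2317]
orientation: [0.194, 1.56, -0.196]
ft_force: [0.0, -0.3, 0.5]
gripper_width: 0.0003
```

Run:
```python
from h import *
plan([(.462,-.136,.23,16),(.462,-.136,.122,16)])
```

```text
at [0.4238 0.3456 0.2317] yaw -14.2 F [ 0.  -0.3  0.5] t 2.3333
[0.24, -45.74, 15.54] -0.528
[11.04, -45.73, 15.52] -0.528
```

Call:
drive_tool --increments '[{"gripper": 1,"dp": [0,-45.7,15.5],"spin": -0.1},{"gripper": 1,"dp": [0,-45.7,15.5],"spin": -0.2},{"gripper": 1,"dp": [0,-45.7,15.5],"spin": -0.3},{"gripper": 1,"dp": [0,-45.7,15.5],"spin": -0.4},{"gripper": 1,"dp": [0,-45.7,15.5],"spin": -0.53},{"gripper": 1,"dp": [0,-45.7,15.5],"spin": -0.53},{"gripper": 1,"dp": [0,-45.7,15.5],"spin": -0.53},{"gripper": 1,"dp": [0,-45.7,15.5],"spin": -0.53},{"gripper": 1,"dp": [0,-45.7,15.5],"spin": -0.53},{"gripper": 1,"dp": [0,-45.7,15.5],"spin": -0.53}]'

```text
time_s: 3.17
eef_pos: [0.455, -0.0619, 0.2318]
orientation: [-0.225, 1.558, 0.226]
ft_force: [1.2, -0.5, -0.8]
gripper_width: 0.0002
```

Call:
drive_tool --increments '[{"gripper": 1,"dp": [0,-8,0],"spin": 0},{"gripper": 1,"dp": [0,-8,0],"spin": 0}]'

```text
time_s: 3.33
eef_pos: [0.4777, -0.1392, 0.2319]
orientation: [-0.225, 1.558, 0.224]
ft_force: [1.1, 1.4, 0.6]
gripper_width: -0.0
```

Run:
```python
from h import *
plan([(.462,-.136,.18,16),(.462,-.136,.122,16)])
f=arm.grab_frame('scene');cv2.imwrite('pics/s1.png',cv2.resize(f['img'][120:320,180:380],None,fx=2.9,fy=2.9,interpolation=2))
for c in ('scene','top'):
    if c=='top': arm.grab_frame(c)
```

```text
at [ 0.4777 -0.1392  0.2319] yaw 16.4 F [1.1 1.4 0.6] t 3.3333
[5.19, 0.75, -1.42] 0.007
[10.99, 0.76, -1.43] 0.007
```

View pics/s1.png

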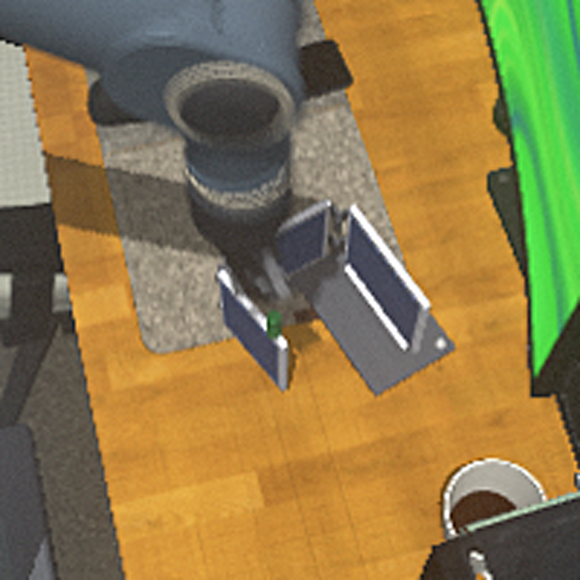

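Call:
drive_tool --increments '[{"gripper": 1,"dp": [0,0.7,-1.5],"spin": 0},{"gripper": 1,"dp": [3,0.7,-1.7],"spin": 0},{"gripper": 1,"dp": [6,0.7,-1.7],"spin": 0},{"gripper": 1,"dp": [9,0.7,-1.7],"spin": 0},{"gripper": 1,"dp": [11,0.7,-1.7],"spin": 0},{"gripper": 1,"dp": [11,0.7,-1.7],"spin": 0}]'

```text
time_s: 3.93
eef_pos: [0.4566, -0.1332, 0.1179]
orientation: [-0.224, 1.567, 0.228]
ft_force: [-0.1, 0.4, 0.5]
gripper_width: 0.0005
```

Run:
```python
from h import *
plan([])
f=arm.grab_frame('scene');cv2.imwrite('pics/s2.png',cv2.resize(f['img'][150:290,220:360],None,fx=4,fy=4,interpolation=2))
```

```text
at [ 0.4566 -0.1332  0.1179] yaw 16.5 F [-0.1  0.4  0.5] t 3.9333
```

View pics/s2.png

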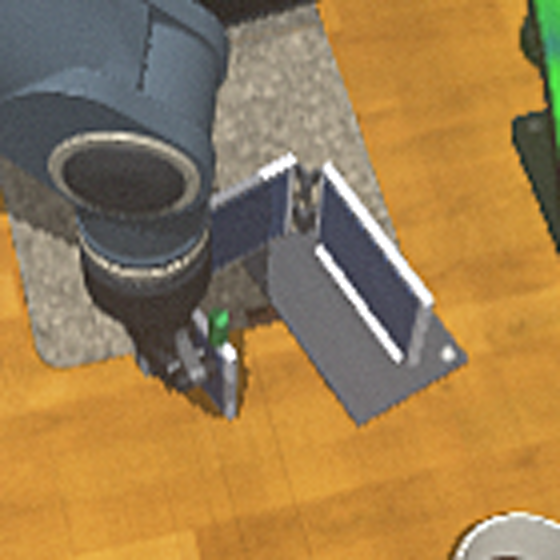

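```bash
cat >> h.py <<'E'
def arc(c,r,off,angs,z=.124):
    out=[]
    for d in angs:
        a=np.radians(d);n=np.array([-np.sin(a),np.cos(a)]);out.append((*(c+r*np.array([np.cos(a),np.sin(a)])-off*n),z,d+90))
    return out
E
python3 - <<'E'
from h import *
P=pts([0.6243, -0.0737, 0.2374, 1.5042, 1.5293]);c=P['end_hinge'][:2]
plan(arc(c,.088,.018,[-74,-74,-67,-60,-53,-46,-39,-32,-25,-25]))
E
```

```text
at [ 0.4581 -0.1338  0.1199] yaw 16.5 F [-0.   0.3  0.2] t 3.9833
[-0.42, -0.36, 2.01] 0.009
[-0.42, -0.36, 2.01] 0.009
[-0.42, -0.52, 3.1] -0.114
[-0.43, -0.55, 4.19] -0.236
[-0.43, -0.44, 5.28] -0.358
[-0.44, -0.21, 6.35] -0.48
[-0.44, 0.16, 7.39] -0.602
[-0.44, 0.65, 8.37] -0.724
[-0.45, 1.25, 9.29] -0.847
[-0.45, 1.25, 9.29] -0.847
```

Call:
drive_tool --increments '[{"gripper": 1,"dp": [-0.4,-0.4,1],"spin": 0},{"gripper": 1,"dp": [-0.4,-0.4,2],"spin": 0},{"gripper": 1,"dp": [-0.4,-0.5,3.1],"spin": -0.11},{"gripper": 1,"dp": [-0.4,-0.55,4.2],"spin": -0.23},{"gripper": 1,"dp": [-0.4,-0.45,5.3],"spin": -0.35},{"gripper": 1,"dp": [-0.4,-0.2,6.35],"spin": -0.47},{"gripper": 1,"dp": [-0.4,0.15,7.4],"spin": -0.6},{"gripper": 1,"dp": [-0.4,0.65,8.4],"spin": -0.72},{"gripper": 1,"dp": [-0.4,1.25,9.3],"spin": -0.84},{"gripper": 1,"dp": [-0.4,1.25,9.3],"spin": -0.84}]'

```text
time_s: 4.82
eef_pos: [0.548, -0.0938, 0.1275]
orientation: [-0.883, 1.379, 0.88]
ft_force: [0.2, -0.6, 0.2]
gripper_width: -0.0
```

Run:
```python
from h import *
P=pts([0.6243, -0.0737, 0.2374, 1.5042, 1.5293]);c=P['end_hinge'][:2]
plan(arc(c,.088,.018,[-25,-18,-11,-4,0,4,7,10]))
f=arm.grab_frame('top');print(arm.spot_point('end_peg','top'))
g=arm.grab_frame('scene');print(arm.spot_point('end_peg','scene'))
a=cv2.resize(g['img'][150:290,220:360],None,fx=2.8,fy=2.8,interpolation=2);b=cv2.resize(f['img'][150:290,220:360],None,fx=2.8,fy=2.8,interpolation=2);cv2.imwrite('pics/s3.png',np.hstack([a,b]))
```

```text
at [ 0.548  -0.0938  0.1275] yaw 65.0 F [ 0.2 -0.6  0.2] t 4.8167
[0.35, 0.33, -0.34] -0.0
[0.35, 0.18, 0.75] -0.122
[0.36, 0.16, 1.85] -0.244
[0.36, 0.27, 2.94] -0.367
[0.36, 0.39, 3.55] -0.436
[0.36, 0.56, 4.16] -0.506
[0.37, 0.71, 4.6] -0.559
[0.37, 0.89, 5.04] -0.611
[]
[{'xy': [287.2, 213.6], 'conf': 0.86}]
```

View pics/s3.png

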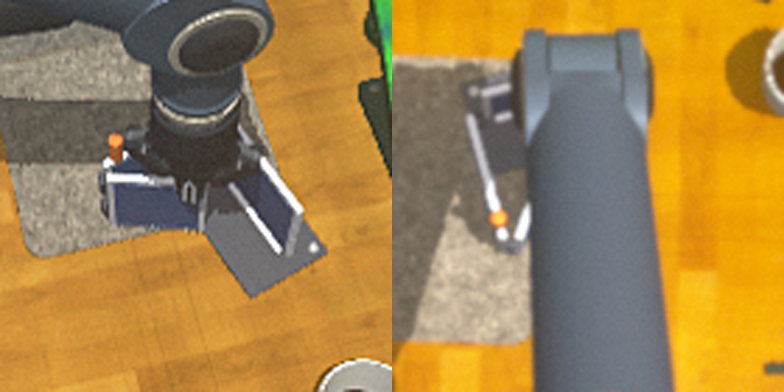

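Call:
drive_tool --increments '[{"gripper": 1,"dp": [0.3,0.2,0.3],"spin": -0.06},{"gripper": 1,"dp": [0.3,0.2,0.9],"spin": -0.13},{"gripper": 1,"dp": [0.3,0.2,1.4],"spin": -0.19},{"gripper": 1,"dp": [0.3,0.2,1.9],"spin": -0.25},{"gripper": 1,"dp": [0.3,0.25,2.4],"spin": -0.31},{"gripper": 1,"dp": [0.3,0.3,2.9],"spin": -0.37},{"gripper": 1,"dp": [0.3,0.35,3.3],"spin": -0.43},{"gripper": 1,"dp": [0.3,0.4,3.6],"spin": -0.43},{"gripper": 1,"dp": [0.3,0.4,3.6],"spin": -0.43}]'

```text
time_s: 5.77
eef_pos: [0.5569, -0.0619, 0.1217]
orientation: [-1.197, 1.217, 1.199]
ft_force: [-0.0, -0.8, -0.0]
gripper_width: -0.0002
```

Run:
```python
from h import *
P=pts([0.6243, -0.0737, 0.2374, 1.5042, 1.5293]);c=P['end_hinge'][:2]
plan(arc(c,.088,.018,[0,4,7,10,14,17]))
f=arm.grab_frame('top')
for l in ('end_peg','mid_peg','end_hinge','mid_hinge'):print(l,[(atz(f,q['xy'],.133).round(3),round(q['conf'],2)) for q in arm.spot_point(l,'top')])
g=arm.grab_frame('scene')
for l in ('end_peg','mid_peg','end_hinge','mid_hinge'):print(l,[(atz(g,q['xy'],.133).round(3),round(q['conf'],2)) for q in arm.spot_point(l,'scene')])
a=cv2.resize(g['img'][150:290,220:360],None,fx=2.8,fy=2.8,interpolation=2);b=cv2.resize(f['img'][150:290,220:360],None,fx=2.8,fy=2.8,interpolation=2);cv2.imwrite('pics/s4.png',np.hstack([a,b]))
```

```text
at [ 0.5569 -0.0619  0.1217] yaw 89.1 F [-0.  -0.8 -0. ] t 5.7667
[-0.24, -0.25, 0.21] -0.015
[-0.24, -0.35, 0.83] -0.085
[-0.24, -0.39, 1.29] -0.138
[-0.24, -0.41, 1.76] -0.19
[-0.24, -0.39, 2.39] -0.26
[-0.23, -0.35, 2.86] -0.312
end_peg []
mid_peg [(array([ 0.487, -0.033,  0.133]), 0.75)]
end_hinge [(array([ 0.477, -0.04 ,  0.133]), 0.55)]
mid_hinge [(array([ 0.596, -0.001,  0.133]), 0.58)]
end_peg [(array([ 0.56 , -0.051,  0.133]), 0.61)]
mid_peg [(array([ 0.477, -0.034,  0.133]), 0.95)]
end_hinge [(array([ 0.475, -0.039,  0.133]), 0.91)]
mid_hinge [(array([ 0.597, -0.004,  0.133]), 0.82)]
```

View pics/s4.png

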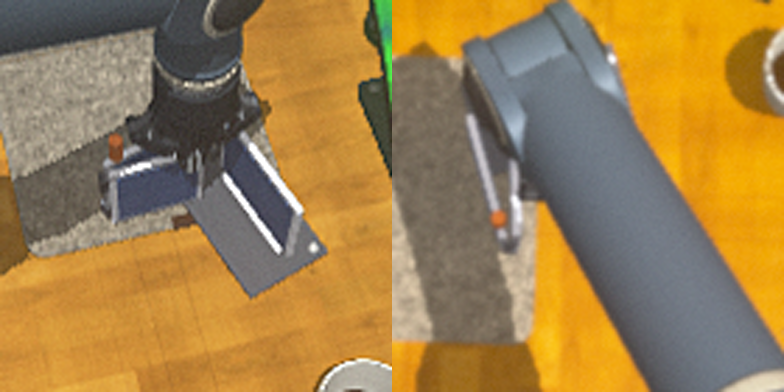

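Call:
drive_tool --increments '[{"gripper": 1,"dp": [-0.2,-0.2,0.4],"spin": -0.04},{"gripper": 1,"dp": [-0.2,-0.3,0.8],"spin": -0.08},{"gripper": 1,"dp": [-0.2,-0.3,1.2],"spin": -0.13},{"gripper": 1,"dp": [-0.2,-0.3,1.6],"spin": -0.18},{"gripper": 1,"dp": [-0.2,-0.3,1.9],"spin": -0.2},{"gripper": 1,"dp": [-0.2,-0.3,1.9],"spin": -0.2},{"gripper": 1,"dp": [-0.2,-0.3,1.9],"spin": -0.2}]'

```text
time_s: 6.85
eef_pos: [0.5601, -0.0431, 0.124]
orientation: [-1.344, 1.115, 1.345]
ft_force: [-0.3, 0.5, -0.4]
gripper_width: -0.0
```

Call:
drive_tool --increments '[{"gripper": 1,"dp": [0,0,0.2],"spin": 0},{"gripper": 1,"dp": [0,0,0.4],"spin": -0.05},{"gripper": 1,"dp": [0,0,0.4],"spin": -0.05}]'

```text
time_s: 7.1
eef_pos: [0.5597, -0.0401, 0.124]
orientation: [-1.382, 1.089, 1.381]
ft_force: [0.2, -3.3, 1.5]
gripper_width: -0.0
```

Call:
drive_tool --increments '[{"gripper": 1,"dp": [0,0,0.1],"spin": 0},{"gripper": 1,"dp": [0,0,0.2],"spin": 0},{"gripper": 1,"dp": [0,0,0.2],"spin": 0}]'

```text
time_s: 7.35
eef_pos: [0.5592, -0.0392, 0.1241]
orientation: [-1.382, 1.093, 1.378]
ft_force: [1.0, -4.1, -0.5]
gripper_width: -0.0
```

Run:
```python
from h import *
P=pts([0.6243, -0.0737, 0.2374, 1.5042, 1.5293]);c=P['end_hinge'][:2]
plan(arc(c,.088,.018,[7,10,14,17]))
f=arm.grab_frame('top')
for l in ('end_peg','mid_peg','end_hinge','mid_hinge'):print(l,[(atz(f,q['xy'],.133).round(3),round(q['conf'],2)) for q in arm.spot_point(l,'top')])
g=arm.grab_frame('scene')
for l in ('end_peg','mid_peg','end_hinge','mid_hinge'):print(l,[(atz(g,q['xy'],.133).round(3),round(q['conf'],2)) for q in arm.spot_point(l,'scene')])
a=cv2.resize(g['img'][165:265,230:330],None,fx=4,fy=4,interpolation=2);b=cv2.resize(f['img'][165:265,220:320],None,fx=4,fy=4,interpolation=2);cv2.imwrite('pics/s5.png',np.hstack([a,b]))
```

```text
at [ 0.5592 -0.0392  0.1241] yaw 103.4 F [ 1.  -4.1 -0.5] t 7.35
[0.01, 0.05, -1.0] 0.112
[0.01, -0.09, -0.55] 0.059
[0.01, -0.23, 0.06] -0.011
[0.01, -0.3, 0.53] -0.063
end_peg [(array([ 0.551, -0.015,  0.133]), 0.42)]
mid_peg [(array([ 0.484, -0.037,  0.133]), 0.79)]
end_hinge [(array([ 0.477, -0.04 ,  0.133]), 0.68)]
mid_hinge []
end_peg [(array([ 0.549, -0.026,  0.133]), 0.61)]
mid_peg [(array([ 0.478, -0.029,  0.133]), 0.84)]
end_hinge [(array([ 0.471, -0.041,  0.133]), 0.78)]
mid_hinge [(array([ 0.595, -0.005,  0.133]), 0.7)]
```

View pics/s5.png

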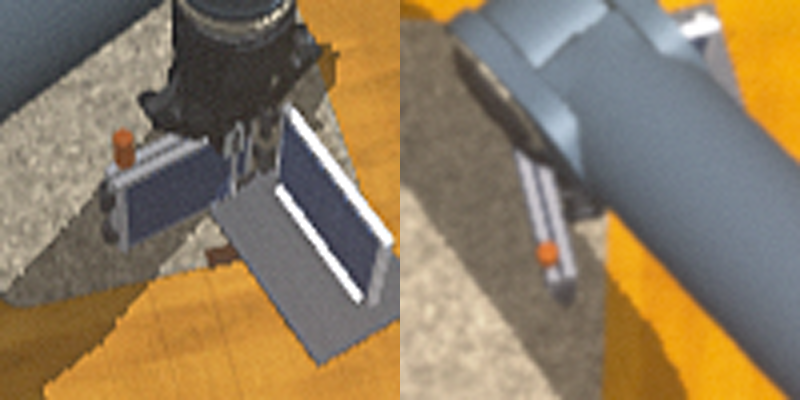

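Call:
drive_tool --increments '[{"gripper": 1,"dp": [0,0,0.2],"spin": 0},{"gripper": 1,"dp": [0,0,0.3],"spin": 0},{"gripper": 1,"dp": [0,0,0.3],"spin": 0}]'

```text
time_s: 8.1
eef_pos: [0.558, -0.0361, 0.124]
orientation: [-1.382, 1.093, 1.379]
ft_force: [-0.2, -5.5, -0.8]
gripper_width: 0.0001
```

Call:
drive_tool --increments '[{"gripper": 1,"dp": [0,0,-1.5],"spin": 0},{"gripper": 1,"dp": [0,0,-3],"spin": 0},{"gripper": 1,"dp": [-3,0,-3],"spin": 0},{"gripper": 1,"dp": [-6,0,-3],"spin": 0},{"gripper": 1,"dp": [-6,0,-3],"spin": 0.1},{"gripper": 1,"dp": [-6,0,-3],"spin": 0.2},{"gripper": 1,"dp": [-6,0,-3],"spin": 0.3}]'

```text
time_s: 8.68
eef_pos: [0.5656, -0.0629, 0.1851]
orientation: [-1.157, 1.24, 1.157]
ft_force: [0.7, 0.5, 0.1]
gripper_width: 0.0005
```

Run:
```python
from h import *
P=pts([0.6243, -0.0737, 0.2374, 1.5042, 0]);c=P['mid_hinge'][:2]
r=arc(c,.1105,.045,[-168],.19);print(r)
plan(r)
g=arm.grab_frame('scene')
for l in ('end_peg','mid_peg','end_hinge','mid_hinge'):print(l,[(atz(g,q['xy'],.133).round(3),round(q['conf'],2)) for q in arm.spot_point(l,'scene')])
```

```text
[(np.float64(0.4797048398383694), np.float64(0.01279215062999546), 0.19, -78)]
at [ 0.5656 -0.0629  0.1851] yaw 86.0 F [0.7 0.5 0.1] t 8.6833
[-0.49, 9.1, 6.95] 2.862
end_peg [(array([ 0.552, -0.017,  0.133]), 0.9)]
mid_peg [(array([ 0.482, -0.021,  0.133]), 0.97)]
end_hinge [(array([ 0.47 , -0.035,  0.133]), 0.58)]
mid_hinge [(array([ 0.593, -0.003,  0.133]), 0.74)]
```

Call:
drive_tool --increments '[{"gripper": 1,"dp": [-0.5,2,2],"spin": 0.12},{"gripper": 1,"dp": [-0.5,4,4],"spin": 0.24},{"gripper": 1,"dp": [-0.5,6,6],"spin": 0.36},{"gripper": 1,"dp": [-0.5,8,7.5],"spin": 0.48},{"gripper": 1,"dp": [-0.5,9.5,8.1],"spin": 0.6},{"gripper": 1,"dp": [-0.5,9.5,8.1],"spin": 0.72},{"gripper": 1,"dp": [-0.5,9.5,8.1],"spin": 0.84},{"gripper": 1,"dp": [-0.5,9.5,8.1],"spin": 0.96},{"gripper": 1,"dp": [-0.5,9.5,8.1],"spin": 1.08},{"gripper": 1,"dp": [-0.5,9.5,8.1],"spin": 1.2}]'

```text
time_s: 9.77
eef_pos: [0.4754, 0.0239, 0.1892]
orientation: [-0.238, 1.558, 0.239]
ft_force: [0.5, -0.5, -0.1]
gripper_width: -0.0001
```

Call:
drive_tool --increments '[{"gripper": 1,"dp": [0,0,0],"spin": 0.12},{"gripper": 1,"dp": [0,0,0],"spin": 0.24},{"gripper": 1,"dp": [0,0,0],"spin": 0.36},{"gripper": 1,"dp": [0,0,0],"spin": 0.48},{"gripper": 1,"dp": [0,0,0],"spin": 0.6},{"gripper": 1,"dp": [0,0,0],"spin": 0.72},{"gripper": 1,"dp": [0,0,0],"spin": 0.84},{"gripper": 1,"dp": [0,0,0],"spin": 0.96},{"gripper": 1,"dp": [0,0,0],"spin": 1.08},{"gripper": 1,"dp": [0,0,0],"spin": 1.2}]'

```text
time_s: 10.6
eef_pos: [0.4755, 0.024, 0.189]
orientation: [0.7, 1.456, -0.699]
ft_force: [-0.8, -0.5, -0.5]
gripper_width: -0.0001
```

Call:
drive_tool --increments '[{"gripper": 1,"dp": [0,0,0],"spin": 0.12},{"gripper": 1,"dp": [0,0,0],"spin": 0.24},{"gripper": 1,"dp": [0,0,0],"spin": 0.36},{"gripper": 1,"dp": [0,0,0],"spin": 0.44},{"gripper": 1,"dp": [0,0,0],"spin": 0.44}]'

```text
time_s: 11.02
eef_pos: [0.4755, 0.024, 0.1891]
orientation: [1.031, 1.313, -1.031]
ft_force: [-0.1, -0.2, -0.9]
gripper_width: 0.0001
```

Run:
```python
from h import *
p=fit((0.6243,-0.0737,0.2374,1.55,0.))
P=pts(p);c=P['mid_hinge'][:2];a=np.degrees(np.arctan2(*(P['mid_peg'][:2]-c)[::-1]));print('ang',a)
plan(arc(c,.1105,.04,[a]))
```

```text
scene screen [-0.5 -2.1]
scene mid_hinge [1.3 2.9]
scene end_hinge [ 0.7 -0.8]
scene mid_peg [ 4.8 -1.5]
scene end_peg [1.4 1.1]
top screen [-2.1  1.3]
top mid_hinge [1.4 1.4]
top end_hinge [2.3 3.6]
top mid_peg [-0.3 -0.1]
top end_peg [-1.3  0.3]
pose [0.6297, -0.0708, 0.3697, 1.757, -0.0284]
screen [ 0.6297 -0.0708  0.    ]
mid_hinge [ 0.5942 -0.0095  0.133 ]
end_hinge [ 0.4654 -0.0278  0.133 ]
mid_peg [ 0.484  -0.0187  0.1325]
end_peg [ 0.5526 -0.0147  0.1325]
ang -175.19949583466237
at [0.4757 0.0233 0.1893] yaw -76.4 F [0.7 0.  0.4] t 11.6167
[6.53, 0.43, 0.33] 0.154
```

Call:
drive_tool --increments '[{"gripper": 1,"dp": [2,0.2,-0.3],"spin": 0.08},{"gripper": 1,"dp": [4,0.4,-0.3],"spin": 0.15},{"gripper": 1,"dp": [6,0.4,-0.3],"spin": 0.15},{"gripper": 1,"dp": [6.5,0.4,-0.3],"spin": 0.15},{"gripper": 1,"dp": [6.5,0.4,-0.3],"spin": 0.15}]'

```text
time_s: 12.03
eef_pos: [0.4778, 0.0271, 0.1231]
orientation: [1.142, 1.253, -1.146]
ft_force: [-0.8, 0.9, 0.2]
gripper_width: 0.0
```

Run:
```python
from h import *
plan(arc(np.array([.595,-.007]),.1105,.018,[-175,-175,-169,-162,-155,-148,-141,-134,-127,-120]))
```

```text
at [0.4778 0.0271 0.1231] yaw -84.9 F [-0.8  0.9  0.2] t 12.0333
[-0.09, 0.32, 2.62] 0.002
[-0.09, 0.32, 2.62] 0.002
[-0.09, 0.19, 3.79] -0.103
[-0.09, 0.2, 5.15] -0.225
[-0.09, 0.37, 6.51] -0.348
[-0.1, 0.7, 7.84] -0.47
[-0.1, 1.2, 9.11] -0.592
[-0.1, 1.84, 10.32] -0.714
[-0.1, 2.63, 11.43] -0.836
[-0.11, 3.55, 12.45] -0.958
```

Call:
drive_tool --increments '[{"gripper": 1,"dp": [0,0.3,1],"spin": 0},{"gripper": 1,"dp": [0,0.3,1.8],"spin": 0},{"gripper": 1,"dp": [0,0.3,2.4],"spin": 0},{"gripper": 1,"dp": [0,0.25,3.1],"spin": -0.04},{"gripper": 1,"dp": [0,0.2,3.8],"spin": -0.1},{"gripper": 1,"dp": [0,0.2,4.5],"spin": -0.16},{"gripper": 1,"dp": [0,0.2,5.1],"spin": -0.22},{"gripper": 1,"dp": [0,0.3,5.8],"spin": -0.29},{"gripper": 1,"dp": [0,0.4,6.5],"spin": -0.35},{"gripper": 1,"dp": [0,0.4,6.5],"spin": -0.35}]'

```text
time_s: 12.87
eef_pos: [0.489, -0.0392, 0.1249]
orientation: [0.883, 1.383, -0.882]
ft_force: [-0.3, -0.6, -0.9]
gripper_width: -0.0
```

Run:
```python
from h import *
plan(arc(np.array([.595,-.007]),.1105,.018,[-155,-148,-141,-134,-127,-120,-113]))
g=arm.grab_frame('scene')
for l in ('end_peg','mid_peg','end_hinge','mid_hinge'):print(l,[(atz(g,q['xy'],.133).round(3),round(q['conf'],2)) for q in arm.spot_point(l,'scene')])
f=arm.grab_frame('top')
a=cv2.resize(g['img'][155:275,230:350],None,fx=3.3,fy=3.3,interpolation=2);b=cv2.resize(f['img'][155:275,220:340],None,fx=3.3,fy=3.3,interpolation=2);cv2.imwrite('pics/s6.png',np.hstack([a,b]))
```

```text
at [ 0.489  -0.0392  0.1249] yaw -65.0 F [-0.3 -0.6 -0.9] t 12.8667
[0.09, -0.08, -0.24] -0.001
[0.09, -0.22, 1.12] -0.123
[0.09, -0.19, 2.49] -0.245
[0.09, 0.01, 3.84] -0.367
[0.09, 0.37, 5.16] -0.489
[0.09, 0.89, 6.42] -0.612
[0.09, 1.56, 7.61] -0.734
end_peg [(array([ 0.554, -0.028,  0.133]), 0.9), (array([ 0.484, -0.051,  0.133]), 0.33)]
mid_peg [(array([ 0.482, -0.056,  0.133]), 0.59)]
end_hinge [(array([ 0.478, -0.066,  0.133]), 0.59)]
mid_hinge [(array([ 0.598, -0.007,  0.133]), 0.7)]
```

View pics/s6.png

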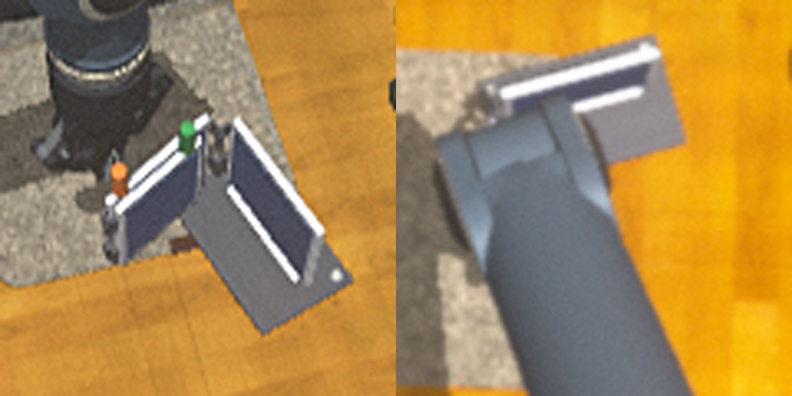

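Call:
drive_tool --increments '[{"gripper": 1,"dp": [0.1,-0.15,0.5],"spin": -0.06},{"gripper": 1,"dp": [0.1,-0.2,1.1],"spin": -0.12},{"gripper": 1,"dp": [0.1,-0.2,1.8],"spin": -0.18},{"gripper": 1,"dp": [0.1,-0.2,2.5],"spin": -0.24},{"gripper": 1,"dp": [0.1,-0.1,3.2],"spin": -0.31},{"gripper": 1,"dp": [0.1,0,3.9],"spin": -0.37},{"gripper": 1,"dp": [0.1,0.2,4.5],"spin": -0.43},{"gripper": 1,"dp": [0.1,0.4,5.2],"spin": -0.49},{"gripper": 1,"dp": [0.1,0.65,5.8],"spin": -0.55},{"gripper": 1,"dp": [0.1,0.9,6.4],"spin": -0.61}]'

```text
time_s: 14.0
eef_pos: [0.5227, -0.0915, 0.1228]
orientation: [0.407, 1.535, -0.409]
ft_force: [-3.0, 0.3, 1.0]
gripper_width: 0.0001
```

Run:
```python
from h import *
plan(arc(np.array([.595,-.007]),.1105,.018,[-120,-113,-106,-99,-95,-90,-86,-82]))
g=arm.grab_frame('scene')
for l in ('end_peg','mid_peg','end_hinge','mid_hinge'):print(l,[(atz(g,q['xy'],.133).round(3),round(q['conf'],2)) for q in arm.spot_point(l,'scene')])
```

```text
at [ 0.5227 -0.0915  0.1228] yaw -29.8 F [-3.   0.3  1. ] t 14.0
[-0.12, -0.12, 0.24] 0.004
[-0.12, -0.26, 1.6] -0.119
[-0.12, -0.24, 2.97] -0.241
[-0.13, -0.04, 4.32] -0.363
[-0.13, 0.14, 5.08] -0.433
[-0.13, 0.44, 6.01] -0.52
[-0.14, 0.74, 6.73] -0.59
[-0.14, 1.09, 7.43] -0.66
end_peg [(array([ 0.577, -0.063,  0.133]), 0.73)]
mid_peg [(array([ 0.523, -0.099,  0.133]), 0.68)]
end_hinge [(array([ 0.527, -0.11 ,  0.133]), 0.72), (array([ 0.529, -0.122,  0.133]), 0.66)]
mid_hinge [(array([ 0.597, -0.008,  0.133]), 0.91)]
```

Call:
drive_tool --increments '[{"gripper": 1,"dp": [-0.1,-0.2,0.8],"spin": -0.06},{"gripper": 1,"dp": [-0.1,-0.25,1.5],"spin": -0.12},{"gripper": 1,"dp": [-0.1,-0.25,2.2],"spin": -0.18},{"gripper": 1,"dp": [-0.1,-0.25,2.9],"spin": -0.24},{"gripper": 1,"dp": [-0.1,-0.15,3.6],"spin": -0.3},{"gripper": 1,"dp": [-0.1,-0.05,4.2],"spin": -0.36},{"gripper": 1,"dp": [-0.1,0.1,4.7],"spin": -0.41},{"gripper": 1,"dp": [-0.1,0.15,5.1],"spin": -0.43},{"gripper": 1,"dp": [-0.1,0.15,5.1],"spin": -0.43}]'

```text
time_s: 15.0
eef_pos: [0.5692, -0.1152, 0.1242]
orientation: [0.074, 1.569, -0.073]
ft_force: [-0.1, -0.6, -0.4]
gripper_width: -0.0
```

Run:
```python
from h import *
plan(arc(np.array([.596,-.007]),.1105,.018,[-95,-90,-86,-82,-78]))
g=arm.grab_frame('scene')
for l in ('end_peg','mid_peg','end_hinge','mid_hinge'):print(l,[(atz(g,q['xy'],.133).round(3),round(q['conf'],2)) for q in arm.spot_point(l,'scene')])
```

```text
at [ 0.5692 -0.1152  0.1242] yaw -5.3 F [-0.1 -0.6 -0.4] t 15.0
[0.02, -0.04, -0.07] -0.006
[0.02, -0.15, 0.9] -0.093
[0.02, -0.17, 1.68] -0.163
[0.02, -0.15, 2.46] -0.233
[0.02, -0.06, 3.24] -0.303
end_peg [(array([ 0.581, -0.119,  0.133]), 0.23)]
mid_peg [(array([ 0.584, -0.114,  0.133]), 0.72)]
end_hinge [(array([ 0.588, -0.137,  0.133]), 0.75)]
mid_hinge []
```

Now slowly onto the stop, watching the force.

Call:
drive_tool --increments '[{"gripper": 1,"dp": [0,-0.1,0.3],"spin": -0.03},{"gripper": 1,"dp": [0,-0.1,0.6],"spin": -0.06},{"gripper": 1,"dp": [0,-0.15,0.9],"spin": -0.09},{"gripper": 1,"dp": [0,-0.15,1.2],"spin": -0.12},{"gripper": 1,"dp": [0,-0.15,1.5],"spin": -0.15},{"gripper": 1,"dp": [0,-0.15,1.5],"spin": -0.15}]'

```text
time_s: 15.75
eef_pos: [0.5836, -0.1185, 0.1243]
orientation: [-0.045, 1.571, 0.045]
ft_force: [-0.5, -0.8, -0.3]
gripper_width: -0.0002
```

Call:
drive_tool --increments '[{"gripper": 1,"dp": [0,0,0.2],"spin": -0.03},{"gripper": 1,"dp": [0,0,0.4],"spin": -0.06},{"gripper": 1,"dp": [0,0,0.5],"spin": -0.06},{"gripper": 1,"dp": [0,0,0.5],"spin": -0.06}]'

```text
time_s: 16.08
eef_pos: [0.5882, -0.1187, 0.1241]
orientation: [-0.091, 1.57, 0.09]
ft_force: [-1.4, -1.7, 0.2]
gripper_width: 0.0001
```

Call:
drive_tool --increments '[{"gripper": 1,"dp": [0,0,0.2],"spin": -0.03},{"gripper": 1,"dp": [0,0,0.4],"spin": -0.06},{"gripper": 1,"dp": [0,0,0.4],"spin": -0.06}]'

```text
time_s: 16.33
eef_pos: [0.5924, -0.1181, 0.1241]
orientation: [-0.139, 1.567, 0.138]
ft_force: [-1.1, -1.1, 0.2]
gripper_width: -0.0
```

Call:
drive_tool --increments '[{"gripper": 1,"dp": [0,0,0.2],"spin": -0.03},{"gripper": 1,"dp": [0,0,0.3],"spin": -0.03},{"gripper": 1,"dp": [0,0,0.3],"spin": -0.03}]'

```text
time_s: 16.58
eef_pos: [0.5954, -0.1174, 0.1241]
orientation: [-0.161, 1.565, 0.161]
ft_force: [-1.6, -2.5, 0.6]
gripper_width: 0.0001
```

Run:
```python
from h import *
plan([])
g=arm.grab_frame('scene')
for l in ('end_peg','mid_peg','end_hinge','mid_hinge'):print(l,[(atz(g,q['xy'],.133).round(3),round(q['conf'],2)) for q in arm.spot_point(l,'scene')])
cv2.imwrite('pics/s7.png',cv2.resize(g['img'][155:275,240:360],None,fx=4.5,fy=4.5,interpolation=2))
```

```text
at [ 0.5954 -0.1174  0.1241] yaw 11.8 F [-1.6 -2.5  0.6] t 16.5833
end_peg []
mid_peg [(array([ 0.602, -0.112,  0.133]), 0.83)]
end_hinge [(array([ 0.621, -0.142,  0.133]), 0.61)]
mid_hinge [(array([ 0.596, -0.006,  0.133]), 0.96)]
```

View pics/s7.png

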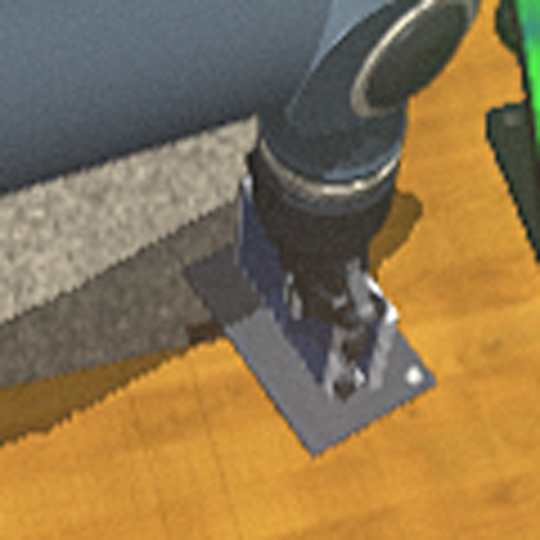

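Call:
drive_tool --increments '[{"gripper": 1,"dp": [0,0,0.2],"spin": -0.02},{"gripper": 1,"dp": [0,0,0.4],"spin": -0.04},{"gripper": 1,"dp": [0,0,0.4],"spin": -0.04}]'

```text
time_s: 17.08
eef_pos: [0.6, -0.1161, 0.1243]
orientation: [-0.194, 1.561, 0.195]
ft_force: [-0.4, -2.0, 0.6]
gripper_width: 0.0002
```

Call:
drive_tool --increments '[{"gripper": 1,"dp": [0,0,0.2],"spin": 0},{"gripper": 1,"dp": [0,0,0.3],"spin": 0},{"gripper": 1,"dp": [0,0,0.3],"spin": 0}]'

```text
time_s: 17.33
eef_pos: [0.6004, -0.116, 0.1242]
orientation: [-0.195, 1.568, 0.193]
ft_force: [-7.2, -2.6, 4.7]
gripper_width: -0.0002
```

Stop reached (the tool no longer advances, force 7 N). A firm press, then back off.

Call:
drive_tool --increments '[{"gripper": 1,"dp": [0,0,0.2],"spin": 0},{"gripper": 1,"dp": [0,0,0.3],"spin": 0},{"gripper": 1,"dp": [0,0,0.3],"spin": 0},{"gripper": 1,"dp": [0,0,0.3],"spin": 0}]'

```text
time_s: 17.67
eef_pos: [0.6007, -0.116, 0.1241]
orientation: [-0.196, 1.574, 0.192]
ft_force: [-14.7, -3.7, 9.7]
gripper_width: -0.0001
```

Call:
drive_tool --increments '[{"gripper": 1,"dp": [0,0,-1],"spin": 0},{"gripper": 1,"dp": [0,0,-3],"spin": 0},{"gripper": 1,"dp": [-3,0,-4],"spin": 0},{"gripper": 1,"dp": [-7,0,-6],"spin": 0},{"gripper": 1,"dp": [-10,0,-9],"spin": 0},{"gripper": 1,"dp": [-12,4,-12],"spin": 0},{"gripper": 1,"dp": [-12,8,-12],"spin": 0},{"gripper": 1,"dp": [-12,12,-12],"spin": 0},{"gripper": 1,"dp": [-12,16,-12],"spin": 0},{"gripper": 1,"dp": [-12,20,-12],"spin": 0}]'

```text
time_s: 18.5
eef_pos: [0.4409, 0.0476, 0.2449]
orientation: [-0.194, 1.559, 0.194]
ft_force: [0.7, 0.8, -0.6]
gripper_width: -0.0001
```

Run:
```python
from h import *
plan([])
p=fit((0.625,-0.073,0.25,0.05,0.05))
f=arm.grab_frame('top');g=arm.grab_frame('scene')
a=cv2.resize(g['img'][155:275,240:360],None,fx=3.3,fy=3.3,interpolation=2);b=cv2.resize(f['img'][135:255,220:340],None,fx=3.3,fy=3.3,interpolation=2);cv2.imwrite('pics/s8.png',np.hstack([a,b]))
for l in ('mouse','phone','mug'):
    q=arm.spot_point(l,'scene');print(l,[atz(g,k['xy'],0).round(3) for k in q[:1]])
```

```text
at [0.4409 0.0476 0.2449] yaw 14.1 F [ 0.7  0.8 -0.6] t 18.5
scene screen [2.7 1.2]
scene mid_hinge [5.6 1.8]
scene end_hinge [-0.9 -1.1]
scene mid_peg [1.8 0.2]
scene end_peg [ 0.4 -0.8]
top screen [-3.6  1. ]
top mid_hinge [-44.4   1.9]
top end_hinge [0.7 2.6]
top mid_peg [-0.  -1.6]
top end_peg [0.4 0.6]
pose [0.6295, -0.0749, 0.1871, -0.0541, -0.0985]
screen [ 0.6295 -0.0749  0.    ]
mid_hinge [ 0.6056 -0.0082  0.133 ]
end_hinge [ 0.6313 -0.1357  0.133 ]
mid_peg [ 0.6212 -0.1176  0.1325]
end_peg [ 0.6072 -0.0509  0.1325]
mouse [array([0.441, 0.25 , 0.   ])]
phone [array([0.607, 0.229, 0.   ])]
mug [array([ 0.649, -0.347,  0.   ])]
```

View pics/s8.png

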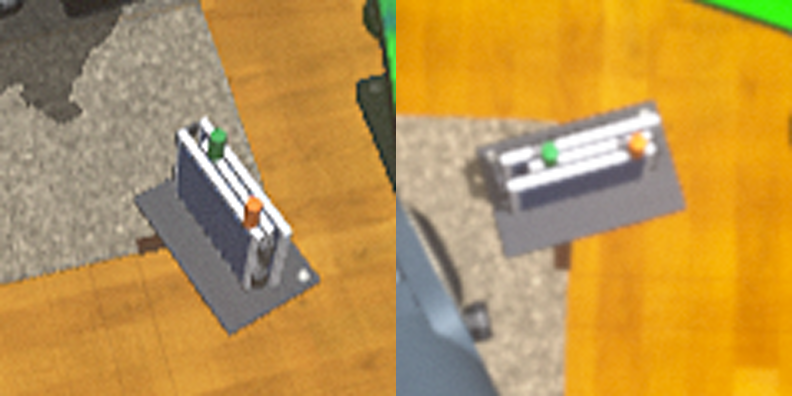

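```bash
python3 -c "
from rig import arm
print(arm.finish_job())"
```

```text
the job is handed in; nothing more can be done
None
```

The screen is folded flat and the job is handed in, at about 18.5 s of the 64 s allowed. No verdict is reported back.

- **What I did:** With shut fingers I pushed the green peg until the end panel stopped on the middle panel, which still stood open about 1.5 rad. The force rose to about 5 N there. I then pushed the orange peg until both panels stopped against the fixed one, pressed to about 15 N, backed off and moved the arm clear.
- **Last pictures:** Both views show the three panels parallel and close together, with the end panel in the middle.
- **Last force reading:** Under 1.5 N, so the arm was free of everything.
- **Bystanders:** The mouse, phone and mug each measured within about 6 mm of their starting places, which is within the measuring noise.
- **What disagreed:** The final angle fit gave -0.05 rad for the middle panel and -0.10 rad for the end panel. Both are past the stops and so impossible. That fit included a false sighting of the middle hinge in the top view, 44 pixels off, and had about 0.1 rad of noise. I relied on the force at the stops and the pictures instead.

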